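Sort the press fittings into the sample trays

TASK

The fittings taken off the heat press stand mixed up on the bench: put both hex bolts, both spacer sleeves and the clamp block into the three grey trays, each in the tray whose ledge shows a sample of its own kind. Stand every part upright on the tray floor, the way up it stands now (bolts on their heads), side by side where there are two, and leave the white grease jar and the amber roll of tape where they are.

Things in the scene. Friction and masses are not known exactly. Their poses are not given: they have to be found in the camera images.
- bolt_a_center (a point): Black hex bolt standing on its head, thread up, loose, about 0.19 kg: head 30 mm across flats, 13 mm high; above it a round shank 20 mm in diameter, 53 mm long; 66 mm tall in all. Origin on its axis, half-way up (33 mm above its underside), z along the shank upwards. Grip it by the shank, clear of the head. There are two, alike.
- bolt_b_center (a point): Black hex bolt standing on its head, thread up, loose, about 0.19 kg: head 30 mm across flats, 13 mm high; above it a round shank 20 mm in diameter, 53 mm long; 66 mm tall in all. Origin on its axis, half-way up (33 mm above its underside), z along the shank upwards. Grip it by the shank, clear of the head. There are two, alike.
- sleeve_a_mid (a point): Plain bright steel spacer sleeve (tube) standing on end, loose, about 0.18 kg: 34 mm outside diameter, 21 mm bore, 42 mm tall. Origin on its axis, half-way up (21 mm above its underside), z upwards. There are two, alike.
- sleeve_b_mid (a point): Plain bright steel spacer sleeve (tube) standing on end, loose, about 0.18 kg: 34 mm outside diameter, 21 mm bore, 42 mm tall. Origin on its axis, half-way up (21 mm above its underside), z upwards. There are two, alike.
- block_mid (a point): Aluminium shaft clamp block, loose, about 0.12 kg: 28 mm wide (its x, the direction of its 21 mm dark bore), 50 mm long (its y), 34 mm tall. Origin half-way up (17 mm above its underside), z upwards; the long side starts within 0.5 rad of the world y direction.
- bolt_tray_floor (a point): Grey tray fixed to the table, the one with a bolt as a fixed sample on its ledge (leave that); the trays are else alike. Pocket 90 (x) by 120 mm (y), walls 4 mm thick, 10 mm high inside, floor 4 mm above the table. Origin: middle of the pocket floor; x points away from the robot to the ledge, 45 to 99 mm out, level with the walls; sample 59 mm or more out, top 45 mm above the floor.
- sleeve_tray_floor (a point): Grey tray fixed to the table, the one with a sleeve as a fixed sample on its ledge (leave that); the trays are else alike. Pocket 90 (x) by 120 mm (y), walls 4 mm thick, 10 mm high inside, floor 4 mm above the table. Origin: middle of the pocket floor; x points away from the robot to the ledge, 45 to 99 mm out, level with the walls; sample 59 mm or more out, top 45 mm above the floor.
- block_tray_floor (a point): Grey tray fixed to the table, the one with a clamp block as a fixed sample on its ledge (leave that); the trays are else alike. Pocket 90 (x) by 120 mm (y), walls 4 mm thick, 10 mm high inside, floor 4 mm above the table. Origin: middle of the pocket floor; x points away from the robot to the ledge, 45 to 99 mm out, level with the walls; sample 59 mm or more out, top 45 mm above the floor.
- jar_mid (a point): White grease jar with a white cap, standing among the parts, loose, 44 mm in diameter, 56 mm tall: leave it where it is. Origin half-way up (28 mm above the table), z upwards. Parts, jar and tape start upright on the table in a loose row on the robot's side of the trays, centres at least 83 mm apart; other tools and equipment lie at the sides and beyond the trays.
- tape_mid (a point): Roll of amber tape lying flat among the parts, loose, 50 mm outside diameter, 32 mm hole, 19 mm tall: leave it where it is. Origin on its axis, half-way up (9.5 mm above the table), z upwards.
Things that resemble listed ones, but are neither listed nor needed, are in the scene too. Leave any blue or red look-alike of the part that bears jar_mid alone.

How it is judged (in metres and radians):
At the end, for the whole second after the job is handed in: Bolts (head down) and sleeves stand in their trays, the block in its own: inside the pocket, on its floor (height within 5 mm), upright within 0.15 rad, at rest, released; jar and tape within 15 mm of their starts, the jar never knocked over (x of bolt_a_center in the frame of bolt_tray_floor between -0.046 and 0.046 m and y of bolt_a_center in the frame of bolt_tray_floor between -0.061 and 0.061 m and z of bolt_a_center in the frame of bolt_tray_floor between 0.028 and 0.038 m and angle between each of bolt_a_center, bolt_b_center, sleeve_a_mid, sleeve_b_mid, block_mid, jar_mid's own z axis and vertical below 0.15 rad and linear speed of each of bolt_a, bolt_b, sleeve_a, sleeve_b, block below 0.02 m/s and x of bolt_b_center in the frame of bolt_tray_floor between -0.046 and 0.046 m and y of bolt_b_center in the frame of bolt_tray_floor between -0.061 and 0.061 m and z of bolt_b_center in the frame of bolt_tray_floor between 0.028 and 0.038 m and x of sleeve_a_mid in the frame of sleeve_tray_floor between -0.046 and 0.046 m and y of sleeve_a_mid in the frame of sleeve_tray_floor between -0.061 and 0.061 m and z of sleeve_a_mid in the frame of sleeve_tray_floor between 0.016 and 0.026 m and x of sleeve_b_mid in the frame of sleeve_tray_floor between -0.046 and 0.046 m and y of sleeve_b_mid in the frame of sleeve_tray_floor between -0.061 and 0.061 m and z of sleeve_b_mid in the frame of sleeve_tray_floor between 0.016 and 0.026 m and x of block_mid in the frame of block_tray_floor between -0.046 and 0.046 m and y of block_mid in the frame of block_tray_floor between -0.061 and 0.061 m and z of block_mid in the frame of block_tray_floor between 0.012 and 0.022 m and distance of each of tape_mid, jar_mid from where it was at the start of the episode below 0.015 m); the robot touches nothing.
It fails at once if the grease jar is knocked over (angle between jar_mid's own z axis and vertical above 0.6 rad).
It also fails if it takes over 115 s, if anything falls off the work surface, if the arm or the gripper's body presses on something with over 40 N, if the wrist force passes 120 N, or if a joint passes its speed limit or range.

ROBOT

A 6-joint arm with a two-finger parallel gripper is mounted at the origin on the work surface. World frame = base frame: x ahead of the robot, y to its left, z up, the work surface at z = 0. Lengths are in mm, angles in degrees, forces in N, time in s.
With the tool pointing down it reaches from about 300 to 850 mm from the base axis. Payload 4.2 kg.
Tool frame: the origin (TCP) lies between the finger pads; the fingertips stand 22 mm ahead of it and the grasp point (between the pads) lies 3 mm ahead of it; z points along the fingers, y is the direction in which the jaws open and shut (so a half turn about z gives the same grasp; the last joint's range is limited). The gripper opens to 91 mm and grips with 3 to 60 N. Pads are 32 mm wide; open, the fingers measure 118 mm over their backs; the gripper's body (76 mm by 178 mm) begins 60 mm behind the grasp point.
Start: joints at [74.427, 18.312, 89.639, -0, 72.044, -1.146], TCP at [143.261, 556.882, 235.976] pointing down, gripper open.
Joint ranges: [-177.97, 177.97], [-48.28, 115.42], [12.27, 149.76], [-77.06, 257.06], [2.81, 150.46], [-146.56, 146.56]. Speed limits (degrees/s): [147.25, 147.25, 180, 180, 180, 180].

INTERFACE

Orientations are given as [roll, pitch, yaw] about the fixed x, y, z axes, in that order (R = Rz(yaw) Ry(pitch) Rx(roll)).
In Python, from workcell import * gives the robot as it stands.
- The arm moves only by the shell command python3 -m jog 'ROWS' [OPENING] [FORCE]. ROWS is text: rows parted by semicolons, each of 6 numbers parted by spaces: the shift along the tool's x, y, z in units of 0.5 m (1.0 is 0.5 m), then the turn, a rotation vector about the tool's x, y, z in units of pi/2 rad (1.0 is pi/2 rad). A call has 1 to 20 rows; each row is the pose to reach, as a shift and turn from the pose measured when the call began, along the tool's axes at that moment; what a row does not reach only later rows make up. A row lasts 1/12 s, in which the tool goes at most 41.7 mm and 7.16 degrees, less where a joint would pass 70% of its speed; a pose out of reach is approached as far as the arm can. A call with a number of a shift or a turn outside -1 to 1 is refused whole. A call with a gripper value outside its range is refused whole. OPENING is the opening, from -1 (shut) to 1 (fully open), set as the call begins (- or left out, the last holds). The fingers move at their own pace and stop on an object; FORCE is the grip in N (left out, the last holds). Time passes only in rows, so rows that repeat a pose let the fingers close. It gives the time, the measured TCP pose, the force and the opening at its end, in the units of the state.
- state(): the state, without advancing time (a new reading comes with each control period).
- grab_frame(name): name is "scene" or "side" or "wrist"; returns the picture (384x512x3 uint8, red, green, blue); there is no depth.
- calibration(name): a dict with "mtx" (3x3 intrinsics, pixels), "rvec" (rotation vector, rad) and "tvec" (3), from world to camera coordinates, as OpenCV has them. Camera axes: x right, y down, z forward; pixel columns grow to the right and rows downward; lengths in mm; the calibration is good to about 2 mm. A picture is of the moment at which its call begins: read the wrist's pose just before it. calibration takes no time and is no camera call; for the wrist camera it gives the pose at the moment of the call.
- job_done(): hands the job in, once; it reports no verdict.
Trained networks look in the newest picture that a camera, given by its name, has taken for a name from the list of things; names that differ only in an ending like _2 or _b are one class to them, and where a whole thing is asked for, a point or a joint stands for the part that bears it (a point fixed in the world has none). Each returns a list of dicts, best first, with "confidence" (0 to 1); they miss things now and then, are a little off and sometimes report something else, mostly with a low value. They report only what shows in the picture. A call takes as long as a camera call. They do not tell look-alikes from the thing itself.
- spot_in(query, camera): "rect" ([left, top, right, bottom] in pixels, round what is visible of it).
- tip_of(query, camera): "location" ([column, row] in pixels: a listed point, or the origin of a listed thing).
The state is a dict: "time_s": time; "qpos": joint angles; "qvel": joint speeds; "effort": joint torques, N m; "ee_pos": TCP position; "ee_rot": TCP orientation; "force": force on the tool from outside, world axes, zero at the start; "torque": the same for the moment, N m; "gripper_width": finger opening in mm.
Only numpy, scipy, OpenCV 4.12 (cv2) and the standard library are available. Lean on these libraries where they do the work, as an engineer would, in place of code of your own. Each camera call takes 0.05 s, during which the arm holds its last target. There are 200 camera calls.

## Working session

There is one attempt and no reset: what is moved stays moved. The work goes in short steps, Python scripts to look and compute and a shell command to move; the robot and the scene stay as the last step left them, time stands still between calls to the robot, and variables do not carry over. Pictures are saved under pics/ and viewed, about 12 in all and at most 16, crops included, and the job is handed in when it is done.

```bash
mkdir -p pics
cat > h.py <<'E'
from workcell import *
import numpy as np, cv2
from scipy.spatial.transform import Rotation as R
def cal(n):
    c=calibration(n); return np.array(c["mtx"],float),np.array(c["rvec"],float),np.array(c["tvec"],float).ravel()
def back(c,uv,z):
    K,r,t=c; M=cv2.Rodrigues(r)[0]; d=M.T@np.linalg.solve(K,[uv[0],uv[1],1.]); o=-M.T@t
    return o+d*(z-o[2])/d[2]
def proj(c,p):
    K,r,t=c; return cv2.projectPoints(np.array(p,float).reshape(-1,3),r,t,K,None)[0].reshape(-1,2)
def save(im,n): cv2.imwrite("pics/"+n,cv2.cvtColor(im,cv2.COLOR_RGB2BGR))
E
python3 - <<'E'
from h import *
s=state(); print(s)
H={"bolt_a_center":33,"sleeve_a_mid":21,"block_mid":17,"bolt_tray_floor":4,"sleeve_tray_floor":4,"block_tray_floor":4,"jar_mid":28,"tape_mid":9.5}
for n in ["scene","side"]:
    im=grab_frame(n); save(im,n+"0.png"); c=cal(n)
    for q,z in H.items():
        for d in tip_of(q,n)[:5]:
            print(n,q,round(d["confidence"],2),np.round(d["location"]),np.round(back(c,d["location"],z)[:2]))
E
```

```text
{'time_s': 0.0, 'qpos': array([ 7.44268066e+01,  1.83512121e+01,  8.97069663e+01, -1.01707706e-03,
        7.20444216e+01, -1.14434197e+00]), 'qvel': array([ 0.08489605, -0.0575884 , -0.06035002,  0.08681693,  0.02613952,
        0.01831165]), 'effort': array([ 4.47019256e-04, -4.12472212e+01, -2.31968379e+01,  7.27907242e-02,
        4.57608956e-02, -1.33771709e-04]), 'ee_pos': array([143.13843168, 556.40757758, 235.1207614 ]), 'ee_rot': array([-1.79897401e+02, -1.08225866e-03,  1.65571462e+02]), 'force': array([-0.6107444 , -0.28381213, -0.99444355]), 'torque': array([0.0579758 , 0.03244246, 0.01273639]), 'gripper_width': 91.55540734224101}
scene bolt_a_center 0.65 [342. 184.] [456. 192.]
scene sleeve_a_mid 0.49 [259. 173.] [460.  -8.]
scene block_mid 0.58 [151. 151.] [ 449. -303.]
scene bolt_tray_floor 0.59 [152. 151.] [ 434. -309.]
scene bolt_tray_floor 0.56 [148. 216.] [ 645. -220.]
scene bolt_tray_floor 0.25 [389. 193.] [427. 305.]
scene sleeve_tray_floor 0.77 [351. 264.] [654. 239.]
scene block_tray_floor 0.66 [228. 230.] [637. -32.]
scene jar_mid 0.82 [315. 163.] [396. 119.]
scene jar_mid 0.68 [294. 186.] [487.  85.]
scene jar_mid 0.59 [288. 154.] [379.  48.]
scene tape_mid 0.83 [227. 162.] [ 430. -101.]
side bolt_a_center 0.84 [199. 166.] [456. 192.]
side bolt_a_center 0.39 [372. 246.] [ 621. -256.]
side sleeve_a_mid 0.56 [232. 208.] [455.  -3.]
side block_mid 0.89 [303. 306.] [ 440. -309.]
side bolt_tray_floor 0.84 [374. 249.] [ 643. -240.]
side sleeve_tray_floor 0.94 [264. 152.] [656. 231.]
side block_tray_floor 0.59 [311. 198.] [639. -25.]
side block_tray_floor 0.46 [284. 255.] [ 484. -171.]
side jar_mid 0.89 [187. 188.] [397. 115.]
side jar_mid 0.82 [228. 181.] [490.  95.]
side jar_mid 0.59 [190. 206.] [375.  38.]
side jar_mid 0.44 [185. 148.] [461. 313.]
side tape_mid 0.67 [242. 240.] [433. -98.]
side tape_mid 0.21 [232. 211.] [458.   5.]
```

View pics/scene0.png

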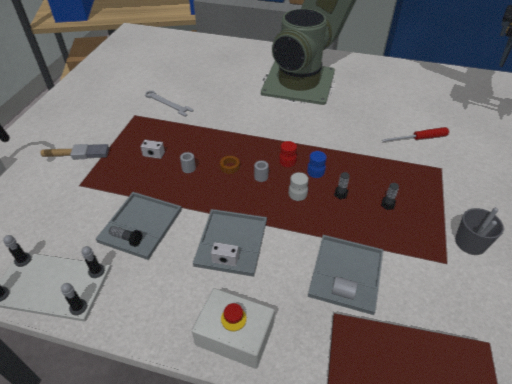

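View pics/side0.png

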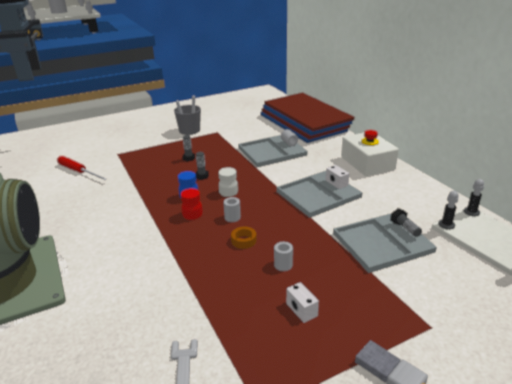

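The scene view shows these things (scene pixels):
- Block: (152,149).
- Sleeves: (187,162) and (261,171).
- Tape: (230,162).
- White jar: (299,187). The red (288,154) and blue (316,164) jars are look-alikes.
- Bolts: (343,186) and (390,195). Their look-alikes are the studs on the white plate (15–90, 250–300) and the sample at (125,236).
- Block sample (225,252) and sleeve sample (345,288): both stay on their ledges.

I'll triangulate from both cameras, measure the tray outlines, and check them in one close crop.

Run:
```python
from h import *
cs,cd=cal("scene"),cal("side")
S=cv2.imread("pics/scene0.png"); D=cv2.imread("pics/side0.png")
P={"block":((151,151),(303,303),17),"slvL":((187.5,163),(284,256),21),"slvR":((261,171.5),(232,209),21),"boltL":((342.5,184.5),(200,166),33),"boltR":((390,194.5),(188,148),33),"jar":((299,187),(228,182),28),"tape":((230,163),(243,238),9.5)}
big=cv2.resize(S[130:310,90:460],None,fx=2.15,fy=2.15,interpolation=cv2.INTER_CUBIC)
def T(c):return c[0]@np.c_[cv2.Rodrigues(c[1])[0],c[2]]
for n,(a,b,z) in P.items():
    X=cv2.triangulatePoints(T(cs),T(cd),np.float64(a),np.float64(b)).ravel();X=X[:3]/X[3]
    print(n,np.round(back(cs,a,z)[:2]),np.round(back(cd,b,z)[:2]),np.round(X))
for nm,I,c in(("scene",S,cs),("side",D,cd)):
  hsv=cv2.cvtColor(I,cv2.COLOR_BGR2HSV).astype(int)
  for t,x0 in(("bolt",(644,-230)),("block",(638,-28)),("sleeve",(655,235))):
    ctr=proj(c,[*x0,4])[0].astype(int)
    ref=np.median(I[ctr[1]-4:ctr[1]+5,ctr[0]-4:ctr[0]+5].reshape(-1,3),0)
    m=(np.abs(I.astype(int)-ref).max(2)<28).astype(np.uint8)
    m=cv2.morphologyEx(m,cv2.MORPH_OPEN,np.ones((3,3)))
    n,l,st,ce=cv2.connectedComponentsWithStats(m)
    k=l[ctr[1],ctr[0]]
    cn=max(cv2.findContours((l==k).astype(np.uint8),0,1)[0],key=cv2.contourArea).reshape(-1,2)
    W=np.float32([back(c,p,14)[:2] for p in cn]); r=cv2.minAreaRect(W)
    print(nm,t,ref,st[k][4],[np.round(v,1) for v in r])
    if nm=="scene": cv2.polylines(big,[np.int32([(proj(c,[*p,14])[0]-[90,130])*2.15 for p in cv2.boxPoints(r)])],True,(0,255,0),1)
cv2.imwrite("pics/crop1.png",big)
```

```text
block [ 450. -302.] [ 443. -305.] [ 446. -303.   14.]
slvL [ 472. -191.] [ 473. -193.] [ 473. -192.   21.]
slvR [453.  -5.] [454.  -5.] [454.  -5.  21.]
boltL [457. 193.] [457. 190.] [457. 193.  32.]
boltR [461. 302.] [466. 301.] [465. 301.  34.]
jar [487.  96.] [488.  93.] [488.  95.  27.]
tape [432. -92.] [437. -94.] [435. -93.  11.]
scene bolt [113. 109. 102.] 2524 [array([ 676.1, -227.3]), array([128.2, 154.8]), np.float64(84.1)]
scene block [113. 109. 101.] 2879 [array([664.8, -16.1]), array([148. , 130.3]), np.float64(4.7)]
scene sleeve [113. 109. 101.] 3778 [array([678.7, 231.1]), array([127.6, 150. ]), np.float64(87.4)]
side bolt [144. 144. 134.] 1566 [array([ 639.5, -231.1]), array([113.3,  80.5]), np.float64(84.4)]
side block [144. 144. 135.] 910 [array([631.5, -27.9]), array([ 78.8, 111.5]), np.float64(4.4)]
side sleeve [144. 144. 135.] 515 [array([644.9, 221.7]), array([106.,  78.]), np.float64(87.8)]
```

View pics/crop1.png

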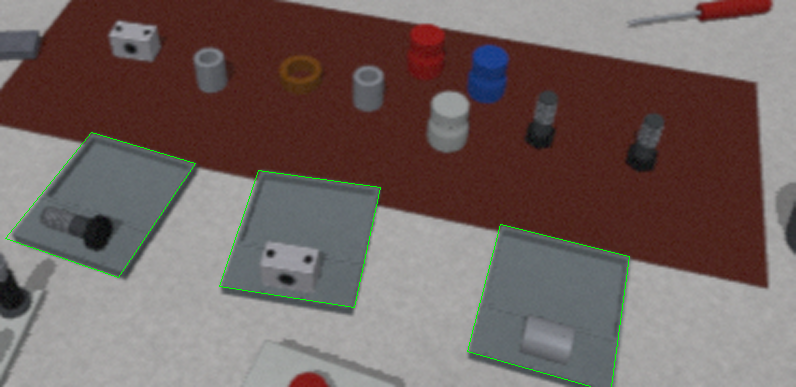

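The crop confirms the choices: bolts at crop (541,120) and (645,142), sleeves at (210,70) and (368,88), block at (134,41), white jar at (448,122). The green outlines fit the trays, which hold bolt, block and sleeve samples from left to right. Next I'll move above the bolts and turn the jaws along world x.

```bash
python3 -m jog '-.77 -.434 0 0 0 .84;-.77 -.434 0 0 0 .84;-.77 -.434 0 0 0 .84;-.77 -.434 0 0 0 .84;-.77 -.434 0 0 0 .84;-.77 -.434 0 0 0 .84;-.77 -.434 0 0 0 .84;-.77 -.434 0 0 0 .84;-.77 -.434 0 0 0 .84;-.77 -.434 0 0 0 .84;-.77 -.434 0 0 0 .84;-.77 -.434 0 0 0 .84;-.77 -.434 0 0 0 .84;-.77 -.434 0 0 0 .84' 1
cat > look.py <<'E'
from h import *
import sys
s=state(); c=cal("wrist"); im=grab_frame("wrist"); save(im,sys.argv[1]+".png")
print("t",s["time_s"],np.round(s["ee_pos"],1),np.round(s["ee_rot"],1))
Z={"bolt_a_center":33,"sleeve_a_mid":21,"block_mid":17,"jar_mid":28,"tape_mid":9.5,"bolt_tray_floor":4,"sleeve_tray_floor":4,"block_tray_floor":4}
for q in sys.argv[2:]:
    for d in tip_of(q,"wrist")[:3]: print(q,round(d["confidence"],2),np.round(d["location"]),np.round(back(c,d["location"],Z[q])[:2],1))
print("cam",np.round(-cv2.Rodrigues(c[1])[0].T@c[2]))
E
python3 look.py w1 bolt_a_center jar_mid
```

```text
time_s: 2.07
ee_pos: [461.5, 251.1, 235.9]
ee_rot: [-180.0, -0.0, 90.0]
force: [-0.1, 0.5, 0.6]
gripper_width: 91.4
t 2.0667 [461.5 251.1 235.9] [-180.   -0.   90.]
bolt_a_center 0.98 [255. 225.] [455.9 192.3]
jar_mid 0.94 [202. 326.] [383.6  45.4]
jar_mid 0.74 [277. 292.] [484.6  97.5]
jar_mid 0.56 [214. 270.] [403.9 129. ]
cam [462. 323. 383.]
```

View pics/w1.png

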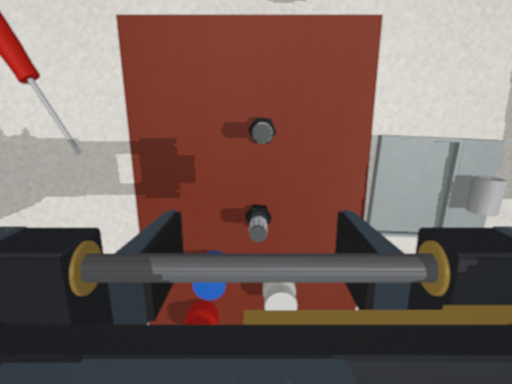

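The wrist view shows bolt R's top at (262,132), bolt L's top at (259,233) with its head at (257,214), and the sleeve tray on the right with its pocket at columns ~376–450.

Run:
```python
from h import *
c=cal("wrist")
for n,p,z in[("R top",(262.5,131.5),66),("Rmid",(262.5,131.5),33),("L top",(258.5,234),66),("tray nearL",(382,137),14),("near R low",(370,233),14),("div top",(456,142),4),("div low",(441,235),4),("far top",(503,141),14)]: print(n,np.round(back(c,p,z),1))
```

```text
R top [464.4 305.8  66. ]
Rmid [464.7 303.9  33. ]
L top [460.4 194.2  66. ]
tray nearL [606.8 296.6  14. ]
near R low [603.9 174.6  14. ]
div top [701.8 289.9   4. ]
div low [702.  167.9   4. ]
far top [751.2 292.   14. ]
```

```bash
python3 -m jog '.106 .006 .1 0 0 0;.106 .006 .2 0 0 0;.106 .006 .3 0 0 0;.106 .006 .376 0 0 0;.106 .006 .376 0 0 0;.106 .006 .376 0 0 0;.106 .006 .376 0 0 0' 1 25; python3 -m jog '0 0 0 0 0 0;0 0 0 0 0 0;0 0 0 0 0 0;0 0 0 0 0 0;0 0 0 0 0 0;0 0 0 0 0 0;0 0 0 0 0 0;0 0 0 0 0 0' -1 25
```

```text
time_s: 2.8
ee_pos: [462.5, 305.0, 47.0]
ee_rot: [-179.8, 0.1, 90.2]
force: [0.5, 0.6, 0.1]
gripper_width: 91.2
time_s: 3.47
ee_pos: [462.6, 305.0, 47.2]
ee_rot: [-179.8, 0.1, 90.2]
force: [0.9, 0.5, -0.8]
gripper_width: 40.7
```

```bash
python3 -m jog '0 0 0 0 0 0;0 0 0 0 0 0;0 0 0 0 0 0;0 0 0 0 0 0;0 0 0 0 0 0;0 0 -.1 0 0 0;0 0 -.2 0 0 0;0 0 -.2 0 0 0' -1 25
```

```text
time_s: 4.13
ee_pos: [464.4, 306.3, 151.5]
ee_rot: [179.9, -0.1, 90.2]
force: [1.0, 0.1, -1.6]
gripper_width: 19.5
```

```bash
python3 -m jog '-.08 .028 0 0 0 0;-.16 .055 0 0 0 0;-.24 .083 0 0 0 0;-.32 .11 0 0 0 0;-.4 .138 0 0 0 0;-.48 .166 0 0 0 0;-.56 .193 0 0 0 0;-.64 .22 0 0 0 0;-.72 .248 0 0 0 0;-.8 .276 0 0 0 0;-.88 .304 0 0 0 0;-.94 .325 0 0 0 0;-1 .345 0 0 0 0;-1 .345 0 0 0 0' -1 25; python3 look.py w2 bolt_tray_floor
```

```text
time_s: 5.3
ee_pos: [639.7, -199.3, 149.6]
ee_rot: [179.9, 0.1, 89.9]
force: [0.5, 0.5, -2.6]
gripper_width: 19.4
t 5.3 [ 639.7 -199.3  149.6] [1.799e+02 1.000e-01 8.990e+01]
bolt_tray_floor 0.73 [269. 212.] [ 649.4 -223.4]
cam [ 640. -127.  297.]
```

View pics/w2.png

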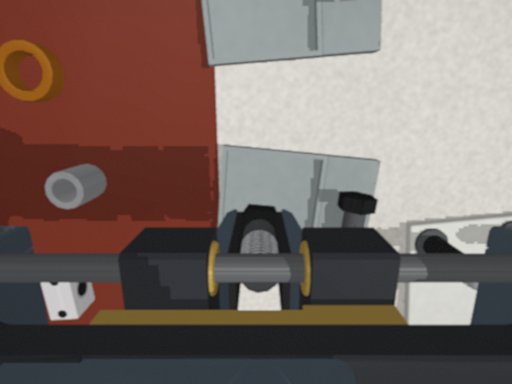

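The bolt is held upright. The bolt tray's near +y corner is at (220,145) and its far one at (378,161). The block tray's −y edge runs from (209,66) to (381,50). The left sleeve's top is at (67,189).

Run:
```python
from h import *
c=cal("wrist")
def t(nm,a,b,sgn):
    A,B=back(c,a,14)[:2],back(c,b,14)[:2]; u=(B-A)/np.linalg.norm(B-A); v=np.array([-u[1],u[0]])
    print(nm,A.round(1),B.round(1),"yaw",np.degrees(np.arctan2(u[1],u[0])).round(1),"len",np.linalg.norm(B-A).round(),"ctr",(A+49*u+sgn*64*v).round(1),(B-99*u+sgn*64*v).round(1))
t("bolt",(220,145),(378.5,161),-1); t("block",(209,66),(381,50),1)
print("slv",back(c,(67,189),42))
```

```text
bolt [ 601.8 -149.7] [ 748.3 -164.3] yaw -5.7 len 147.0 ctr [ 644.2 -218.3] [ 643.5 -218.2]
block [594.4 -82.2] [741.1 -69.5] yaw 4.9 len 147.0 ctr [637.7 -14.2] [637.  -14.3]
slv [ 472.97263549 -184.50199659   42.        ]
```

```bash
python3 -m jog '-.08 -.011 0 0 0 0;-.101 -.011 .06 0 0 0;-.101 -.011 .13 0 0 0;-.101 -.011 .17 0 0 0;-.101 -.011 .185 0 0 0;-.101 -.011 .194 0 0 0;-.101 -.011 .195 0 0 0;-.101 -.011 .195 0 0 0;-.101 -.011 .195 0 0 0' -1 25;  python3 -m jog '0 0 0 0 0 0;0 0 0 0 0 0;0 0 0 0 0 0;0 0 0 0 0 0;0 0 0 0 0 0;0 0 0 0 0 0;0 0 -.07 0 0 0;0 0 -.14 0 0 0;0 0 -.2 0 0 0;0 0 -.2 0 0 0' .1 25
```

```text
time_s: 6.15
ee_pos: [633.6, -243.9, 53.5]
ee_rot: [179.9, -0.1, 90.1]
force: [0.3, -0.0, -2.1]
gripper_width: 19.3
time_s: 6.98
ee_pos: [636.8, -245.6, 161.0]
ee_rot: [179.2, 0.2, 90.1]
force: [1.0, -0.1, 0.4]
gripper_width: 50.5
```

```bash
python3 -m jog '.08 -.033 0 0 0 0;.16 -.065 0 0 0 0;.24 -.098 0 0 0 0;.32 -.13 0 0 0 0;.4 -.163 0 0 0 0;.48 -.196 0 0 0 0;.56 -.228 0 0 0 0;.64 -.26 0 0 0 0;.72 -.293 0 0 0 0;.8 -.326 0 0 0 0;.85 -.346 0 0 0 0;.878 -.358 0 0 0 0;.878 -.358 0 0 0 0;.878 -.358 0 0 0 0' .6 25; python3 look.py w3 bolt_a_center
```

```text
time_s: 8.15
ee_pos: [456.8, 193.5, 157.0]
ee_rot: [179.2, 0.2, 90.2]
force: [1.0, 0.6, -0.1]
gripper_width: 73.2
t 8.15 [456.8 193.5 157. ] [179.2   0.2  90.2]
bolt_a_center 0.87 [262. 196.] [461.3 191.8]
cam [454. 266. 304.]
```

View pics/w3.png

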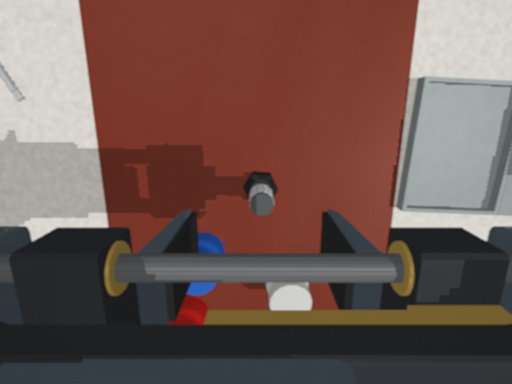

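Bolt L is centred between the open jaws, at (261,196). I'll descend and grip it.

```bash
python3 -m jog '0 .006 .07 .009 0 0;0 .006 .14 .009 0 0;0 .006 .2 .009 0 0;0 .006 .218 .009 0 0;0 .006 .218 .009 0 0;0 .006 .218 .009 0 0' .6 25; python3 -m jog '0 0 0 0 0 0;0 0 0 0 0 0;0 0 0 0 0 0;0 0 0 0 0 0;0 0 0 0 0 0;0 0 0 0 0 0;0 0 0 0 0 0;0 0 0 0 0 0;0 0 0 0 0 0;0 0 0 0 0 0;0 0 0 0 0 0;0 0 -.1 0 0 0;0 0 -.2 0 0 0;0 0 -.22 0 0 0' -1 25
```

```text
time_s: 8.75
ee_pos: [462.9, 191.3, 48.6]
ee_rot: [180.0, 0.2, 90.0]
force: [-0.5, 0.1, 1.2]
gripper_width: 73.2
time_s: 9.92
ee_pos: [464.3, 192.2, 161.3]
ee_rot: [179.7, 0.1, 90.0]
force: [1.6, 0.3, -2.4]
gripper_width: 19.4
```

```bash
python3 -m jog '-.08 .036 0 0 0 0;-.16 .073 0 0 0 0;-.24 .109 0 0 0 0;-.32 .145 0 0 0 0;-.4 .182 0 0 0 0;-.48 .218 0 0 0 0;-.56 .255 0 0 0 0;-.64 .291 0 0 0 0;-.71 .323 0 0 0 0;-.75 .341 0 0 0 0;-.772 .351 0 0 0 0;-.772 .351 0 0 0 0;-.772 .351 0 0 0 0;-.772 .351 0 0 0 0' -1 25; python3 look.py w4 bolt_tray_floor
```

```text
time_s: 11.08
ee_pos: [639.0, -192.6, 162.3]
ee_rot: [179.8, 0.1, 90.0]
force: [-0.2, 0.9, -1.5]
gripper_width: 19.7
t 11.0833 [ 639.  -192.6  162.3] [1.798e+02 1.000e-01 9.000e+01]
bolt_tray_floor 0.85 [270. 213.] [ 650.2 -221.8]
cam [ 639. -120.  310.]
```

View pics/w4.png

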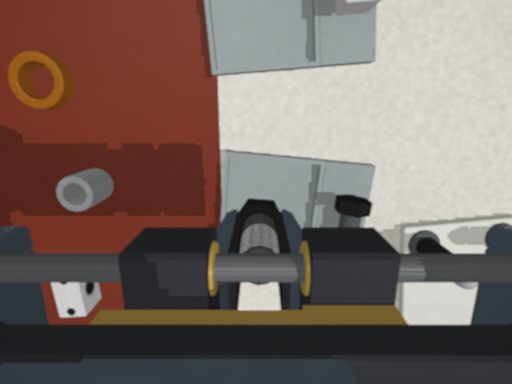

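```bash
python3 -m jog '0 0 .07 0 0 0;0 0 .14 0 0 0;0 0 .19 0 0 0;0 0 .21 0 0 0;0 0 .218 0 0 0;0 0 .218 0 0 0;0 0 .218 0 0 0' -1 25;  python3 -m jog '0 0 0 0 0 0;0 0 0 0 0 0;0 0 0 0 0 0;0 0 0 0 0 0;0 0 0 0 0 0;0 0 0 0 0 0;0 0 -.07 0 0 0;0 0 -.14 0 0 0;0 0 -.2 0 0 0;0 0 -.25 0 0 0' .1 25
```

```text
time_s: 11.77
ee_pos: [641.1, -192.5, 55.8]
ee_rot: [179.5, 0.2, 90.1]
force: [0.0, 0.7, -1.7]
gripper_width: 19.5
time_s: 12.6
ee_pos: [640.6, -192.3, 183.4]
ee_rot: [179.4, 0.2, 90.1]
force: [1.1, 0.1, -0.1]
gripper_width: 50.1
```

```bash
python3 -m jog '-.06 -.08 -.03 .006 0 0;-.12 -.15 -.06 .006 0 0;-.18 -.23 -.104 .006 0 0;-.24 -.3 -.104 .006 0 0;-.28 -.36 -.104 .006 0 0;-.305 -.387 -.104 .006 0 0;-.305 -.387 -.104 .006 0 0;-.305 -.387 -.104 .006 0 0;-.305 -.387 -.104 .006 0 0' .6 25; python3 look.py w5 block_mid sleeve_a_mid bolt_a_center
```

```text
time_s: 13.35
ee_pos: [447.1, -345.0, 234.1]
ee_rot: [179.9, 0.2, 90.0]
force: [0.4, 0.5, 0.5]
gripper_width: 73.0
t 13.35 [ 447.1 -345.   234.1] [179.9   0.2  90. ]
block_mid 0.88 [254. 136.] [ 440.7 -300.2]
bolt_a_center 0.82 [450.  31.] [ 644.1 -191.5]
cam [ 447. -272.  381.]
```

View pics/w5.png

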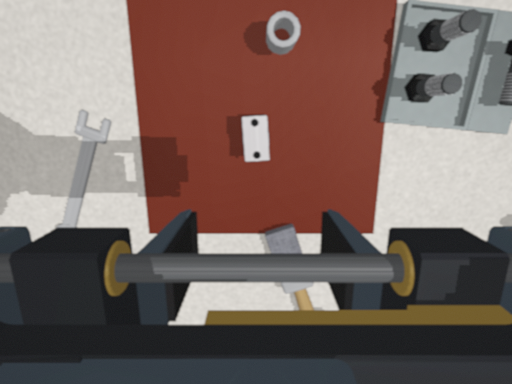

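Both bolts stand in their tray, with heads at (433,40) and (418,88). The block is at (256,138), its holes at (255,122) and (257,155), so its yaw is about +3.5°. The left sleeve's top is at (284,26).

Run:
```python
from h import *
c=cal("wrist"); im=cv2.imread("pics/w5.png"); m=(im[95:190,215:300].min(2)>120).astype(np.uint8)
cn=max(cv2.findContours(m,0,1)[0],key=cv2.contourArea).reshape(-1,2)+[215,95]
W=np.float32([back(c,p,34)[:2] for p in cn]); print(cv2.minAreaRect(W))
for p in[(255,122),(257,155),(256,138.5)]: print(back(c,p,34).round(1))
print("slv",back(c,(283,28),42).round(1))
```

```text
((443.9114685058594, -300.07958984375), (29.3344783782959, 50.94605255126953), 3.6866514682769775)
[ 443.2 -282.1   34. ]
[ 445.5 -318.5   34. ]
[ 444.4 -300.1   34. ]
slv [ 471.3 -190.3   42. ]
```

```bash
python3 -m jog '.07 -.006 .03 0 0 -.041;.088 -.006 .1 0 0 -.041;.088 -.006 .18 0 0 -.041;.088 -.006 .26 0 0 -.041;.088 -.006 .34 0 0 -.041;.088 -.006 .39 0 0 -.041;.088 -.006 .404 0 0 -.041;.088 -.006 .404 0 0 -.041;.088 -.006 .404 0 0 -.041' .6 25; python3 -m jog '0 0 0 0 0 0;0 0 0 0 0 0;0 0 0 0 0 0;0 0 0 0 0 0;0 0 0 0 0 0;0 0 0 0 0 0;0 0 0 0 0 0;0 0 0 0 0 0;0 0 0 0 0 0;0 0 0 0 0 0;0 0 -.08 0 0 0;0 0 -.16 0 0 0;0 0 -.24 0 0 0;0 0 -.24 0 0 0' -1 25
```

```text
time_s: 14.3
ee_pos: [446.2, -300.9, 32.3]
ee_rot: [179.9, 0.2, 94.0]
force: [0.2, -0.2, 1.2]
gripper_width: 72.9
time_s: 15.47
ee_pos: [450.1, -303.1, 159.7]
ee_rot: [179.2, 0.8, 94.0]
force: [1.4, -0.8, -0.8]
gripper_width: 28.0
```

```bash
python3 -m jog '.066 .05 0 .009 .009 0;.13 .1 0 .009 .009 0;.2 .15 0 .009 .009 0;.26 .2 0 .009 .009 0;.33 .25 0 .009 .009 0;.4 .3 0 .009 .009 0;.46 .35 0 .009 .009 0;.51 .39 0 .009 .009 0;.543 .411 0 .009 .009 0;.543 .411 0 .009 .009 0;.543 .411 0 .009 .009 0;.543 .411 0 .009 .009 0' -1 25; python3 look.py w6 block_tray_floor
```

```text
time_s: 16.47
ee_pos: [635.7, -18.5, 158.0]
ee_rot: [-179.9, -0.0, 94.0]
force: [0.3, 0.3, -1.1]
gripper_width: 27.7
t 16.4667 [635.7 -18.5 158. ] [-179.9   -0.    94. ]
block_tray_floor 0.84 [265. 187.] [641.5 -18.2]
cam [631.  54. 306.]
```

View pics/w6.png

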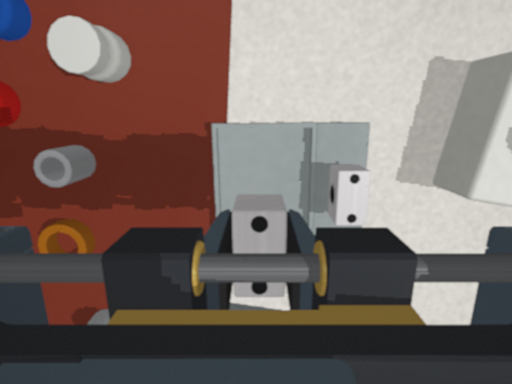

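```bash
python3 -m jog '0 0 .07 0 0 0;0 0 .14 0 0 0;0 0 .2 0 0 0;0 0 .23 0 0 0;0 0 .243 0 0 0;0 0 .243 0 0 0;0 0 .243 0 0 0;0 0 .243 0 0 0' -1 25;  python3 -m jog '0 0 0 0 0 0;0 0 0 0 0 0;0 0 0 0 0 0;0 0 0 0 0 0;0 0 0 0 0 0;0 0 -.05 0 0 0;0 0 -.12 0 0 0;0 0 -.2 0 0 0;0 0 -.25 0 0 0' 0 25
```

```text
time_s: 17.23
ee_pos: [636.0, -19.9, 37.9]
ee_rot: [179.9, -0.0, 93.8]
force: [0.3, -0.1, -0.8]
gripper_width: 28.0
time_s: 17.98
ee_pos: [637.1, -19.9, 166.7]
ee_rot: [179.7, 0.0, 93.8]
force: [0.8, -1.0, 0.6]
gripper_width: 45.7
```

```bash
python3 -m jog '-.055 -.06 0 0 0 .042;-.11 -.12 0 0 0 .042;-.165 -.18 0 0 0 .042;-.22 -.24 0 0 0 .042;-.27 -.3 0 0 0 .042;-.32 -.352 0 0 0 .042;-.32 -.352 0 0 0 .042;-.32 -.352 .07 0 0 .042;-.32 -.352 .14 0 0 .042;-.32 -.352 .21 0 0 .042;-.32 -.352 .25 0 0 .042;-.32 -.352 .267 0 0 .042;-.32 -.352 .267 0 0 .042;-.32 -.352 .267 0 0 .042' .6 30; python3 -m jog '0 0 0 0 0 0;0 0 0 0 0 0;0 0 0 0 0 0;0 0 0 0 0 0;0 0 0 0 0 0;0 0 0 0 0 0;0 0 0 0 0 0;0 0 0 0 0 0;0 0 0 0 0 0;0 0 -.08 0 0 0;0 0 -.16 0 0 0;0 0 -.24 0 0 0;0 0 -.26 0 0 0;0 0 -.26 0 0 0' -1 30
```

```text
time_s: 19.15
ee_pos: [473.8, -191.3, 32.8]
ee_rot: [179.6, 0.0, 90.1]
force: [-0.1, 0.6, 0.4]
gripper_width: 73.0
time_s: 20.32
ee_pos: [475.1, -192.0, 165.8]
ee_rot: [179.2, 0.2, 90.1]
force: [0.4, 0.0, -2.2]
gripper_width: 33.0
```

```bash
python3 -m jog '.077 .03 0 .009 0 0;.154 .06 0 .009 0 0;.23 .09 0 .009 0 0;.31 .12 0 .009 0 0;.385 .15 0 .009 0 0;.46 .18 0 .009 0 0;.54 .21 0 .009 0 0;.615 .24 0 .009 0 0;.69 .27 0 .009 0 0;.77 .3 0 .009 0 0;.83 .325 0 .009 0 0;.88 .343 0 .009 0 0;.906 .352 0 .009 0 0;.906 .352 0 .009 0 0;.906 .352 0 .009 0 0' -1 30; python3 look.py w7 sleeve_tray_floor
```

```text
time_s: 21.57
ee_pos: [649.4, 261.2, 163.1]
ee_rot: [-179.7, 0.3, 90.1]
force: [-0.3, 0.0, -2.1]
gripper_width: 33.2
t 21.5667 [649.4 261.2 163.1] [-179.7    0.3   90.1]
sleeve_tray_floor 0.87 [266. 214.] [655.4 229.9]
cam [650. 335. 310.]
```

View pics/w7.png

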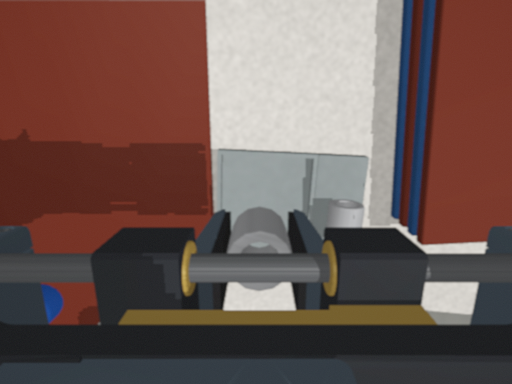

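```bash
python3 -m jog '0 0 .07 0 0 0;0 0 .14 0 0 0;0 0 .2 0 0 0;0 0 .235 0 0 0;0 0 .253 0 0 0;0 0 .253 0 0 0;0 0 .253 0 0 0;0 0 .253 0 0 0' -1 30;  python3 -m jog '0 0 0 0 0 0;0 0 0 0 0 0;0 0 0 0 0 0;0 0 0 0 0 0;0 0 0 0 0 0;0 0 -.05 0 0 0;0 0 -.12 0 0 0;0 0 -.2 0 0 0;0 0 -.25 0 0 0' .1 30
```

```text
time_s: 22.33
ee_pos: [649.6, 258.5, 38.9]
ee_rot: [-179.8, 0.3, 90.0]
force: [0.2, -0.4, -1.8]
gripper_width: 33.3
time_s: 23.08
ee_pos: [651.0, 259.7, 168.0]
ee_rot: [179.9, 0.2, 90.0]
force: [1.2, 1.0, 0.5]
gripper_width: 49.9
```

```bash
python3 -m jog '-.066 -.05 0 0 0 0;-.13 -.1 0 0 0 0;-.2 -.15 0 0 0 0;-.265 -.197 0 0 0 0;-.33 -.246 0 0 0 0;-.4 -.296 0 0 0 0;-.46 -.345 0 0 0 0;-.51 -.38 0 0 0 0;-.53 -.394 0 0 0 0;-.53 -.394 0 0 0 0;-.53 -.394 .07 0 0 0;-.53 -.394 .14 0 0 0;-.53 -.394 .21 0 0 0;-.53 -.394 .25 0 0 0;-.53 -.394 .27 0 0 0;-.53 -.394 .27 0 0 0;-.53 -.394 .27 0 0 0' .6 30; python3 -m jog '0 0 0 0 0 0;0 0 0 0 0 0;0 0 0 0 0 0;0 0 0 0 0 0;0 0 0 0 0 0;0 0 0 0 0 0;0 0 0 0 0 0;0 0 0 0 0 0;0 0 0 0 0 0;0 0 -.08 0 0 0;0 0 -.16 0 0 0;0 0 -.24 0 0 0;0 0 -.26 0 0 0;0 0 -.26 0 0 0' -1 30
```

```text
time_s: 24.5
ee_pos: [455.3, -4.8, 33.1]
ee_rot: [179.9, 0.2, 90.0]
force: [1.2, 0.4, 0.0]
gripper_width: 73.0
time_s: 25.67
ee_pos: [457.6, -4.6, 166.2]
ee_rot: [179.4, 0.2, 90.0]
force: [-0.7, 0.0, -2.0]
gripper_width: 32.8
```

Held. Next target is (649,204): dx=191, dy=209.

```bash
python3 -m jog '.055 .05 0 .007 0 0;.11 .1 0 .007 0 0;.165 .15 0 .007 0 0;.22 .2 0 .007 0 0;.275 .25 0 .007 0 0;.33 .3 0 .007 0 0;.38 .35 0 .007 0 0;.417 .383 0 .007 0 0;.417 .383 0 .007 0 0;.417 .383 0 .007 0 0;.417 .383 0 .007 0 0' -1 30; python3 look.py w8 sleeve_a_mid
```

```text
time_s: 26.58
ee_pos: [647.7, 203.3, 165.2]
ee_rot: [-179.7, 0.3, 90.0]
force: [0.3, -0.7, -1.0]
gripper_width: 32.7
t 26.5833 [647.7 203.3 165.2] [-179.7    0.3   90. ]
sleeve_a_mid 0.56 [258. 250.] [645.9 137.5]
cam [649. 276. 312.]
```

View pics/w8.png

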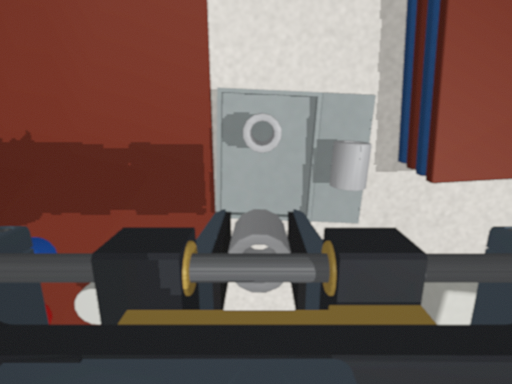

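The first sleeve stands in the tray at (262,132). I'll compute the tray's −y wall position (row ~216) to confirm clearance.

```bash
python3 - <<'E'
from h import *
c=cal("wrist")
for p,z in[((219,90),14),((216,216),14),((374,95),14),((360,222),14),((262,132),46)]: print(back(c,p,z).round(1))
E
python3 -m jog '0 0 .07 0 0 0;0 0 .14 0 0 0' -1 30
```

```text
[610.2 295.2  14. ]
[602.8 171.7  14. ]
[754.3 290.6  14. ]
[751.8 165.3  14. ]
[650.  258.9  46. ]
time_s: 26.85
ee_pos: [648.9, 202.0, 98.7]
ee_rot: [179.8, 0.1, 89.9]
force: [0.5, 0.9, -2.7]
gripper_width: 32.8
```

```bash
python3 -m jog '.004 0 .06 0 0 0;.004 0 .1 0 0 0;.004 0 .121 0 0 0;.004 0 .121 0 0 0;.004 0 .121 0 0 0;.004 0 .121 0 0 0' -1 30;  python3 -m jog '0 0 0 0 0 0;0 0 0 0 0 0;0 0 0 0 0 0;0 0 0 0 0 0;0 0 0 0 0 0;0 0 -.05 0 0 0;0 0 -.12 0 0 0;0 0 -.2 0 0 0;0 0 -.28 0 0 0;0 0 -.36 0 0 0;0 0 -.4 0 0 0' .1 30;  python3 -m jog '0 -.08 0 0 0 0;.08 -.16 0 0 0 0;.16 -.24 0 0 0 0;.24 -.3 0 0 0 0;.32 -.3 0 0 0 0;.4 -.3 0 0 0 0;.48 -.3 0 0 0 0;.55 -.3 0 0 0 0;.55 -.3 0 0 0 0;.55 -.3 0 0 0 0;.55 -.3 0 0 0 0'
python3 - <<'E'
from h import *
H={"bolt_a_center":37,"sleeve_a_mid":25,"block_mid":21,"jar_mid":28,"tape_mid":9.5}
for n in ["scene","side"]:
    im=grab_frame(n); save(im,n+"1.png"); c=cal(n)
    for q,z in H.items():
        for d in tip_of(q,n)[:4]: print(n,q,round(d["confidence"],2),np.round(d["location"]),np.round(back(c,d["location"],z)[:2]))
E
```

```text
time_s: 27.35
ee_pos: [649.5, 203.5, 39.2]
ee_rot: [179.7, 0.1, 89.9]
force: [0.1, 0.7, -1.2]
gripper_width: 33.1
time_s: 28.27
ee_pos: [650.0, 204.4, 245.4]
ee_rot: [179.2, -0.0, 89.9]
force: [0.2, -0.2, 0.6]
gripper_width: 50.1
time_s: 29.18
ee_pos: [500.1, 480.5, 242.8]
ee_rot: [179.3, 0.0, 90.0]
force: [-0.2, -0.8, 0.5]
gripper_width: 50.2
scene bolt_a_center 0.7 [155. 207.] [ 641. -198.]
scene bolt_a_center 0.52 [228. 162.] [459. -87.]
scene sleeve_a_mid 0.61 [332. 252.] [650. 195.]
scene block_mid 0.7 [233. 224.] [629. -22.]
scene jar_mid 0.98 [298. 184.] [477.  93.]
scene jar_mid 0.92 [287. 152.] [374.  44.]
scene jar_mid 0.66 [314. 163.] [397. 117.]
scene tape_mid 0.66 [228. 163.] [434. -97.]
side bolt_a_center 0.88 [358. 224.] [ 637. -193.]
side bolt_a_center 0.66 [311. 191.] [624. -48.]
side sleeve_a_mid 0.62 [266. 148.] [650. 211.]
side block_mid 0.66 [308. 189.] [638. -15.]
side block_mid 0.34 [311. 199.] [622. -53.]
side jar_mid 0.72 [228. 182.] [488.  91.]
side jar_mid 0.69 [192. 204.] [383.  45.]
side jar_mid 0.52 [189. 184.] [405. 127.]
side tape_mid 0.69 [244. 237.] [440. -92.]
side tape_mid 0.49 [358. 225.] [ 661. -166.]
side tape_mid 0.47 [307. 195.] [632. -20.]
```

View pics/scene1.png

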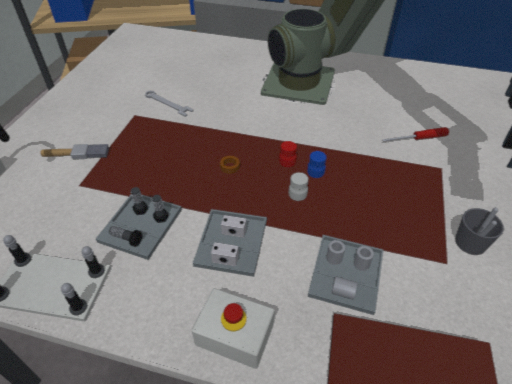

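View pics/side1.png

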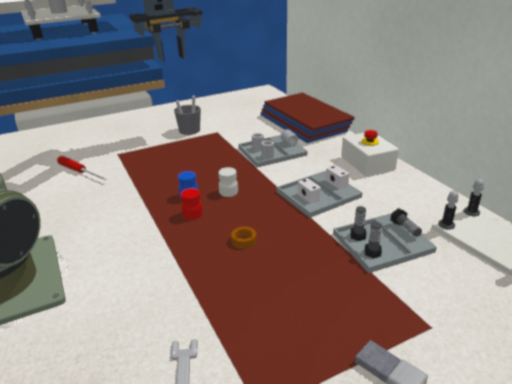

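Both views show the same thing: two bolts on their heads in the left tray (scene 139,203 and 160,211), the block in the middle tray (233,224), and both sleeves in the right tray (336,252 and 364,258). The jar (298,186) and tape (230,163) haven't moved.

```bash
python3 -c "
from workcell import *
print(job_done())"
```

```text
the job is handed in; nothing more can be done
None
```

I put both bolts, the clamp block and both sleeves upright in the trays with their own samples, then handed the job in at about 30 s of the 115 s allowed. No verdict was reported.

- **Final pictures:** the scene and side views show every part standing on its tray floor, released, with the gripper well clear. The white jar and the tape stand where they were, within about 10 mm by the network readings.
- **Forces:** no reading I took was above about 3 N; I read the force at the end of each move, not during it.
- **Disagreements:** in the last pictures the networks found only one bolt and one sleeve per view, and gave low-confidence false hits, such as a "bolt" at the tape. I confirmed the second bolt and second sleeve by eye. Wrist-camera y positions came out up to about 8 mm off the fixed cameras' values, but the tray clearances were larger than that.
- **Release height:** by the TCP readings, the parts were let go about 1–3 mm above the tray floor.

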